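# Back the tackle box against the rail and draw its drawer right out

## Task

Push the heavy tackle box back until both its back corners stand against the wooden rail behind it, without ramming the rail, without drawing the drawer yet. Then pull its drawer all the way out to its stop, leave the box standing against the rail, and let go. Leave everything else on the bench where it lies.

Things in the scene. Friction and masses are not known exactly. Their poses are not given: they have to be found in the camera images.
- box: Yellow tackle box, loose, heavy (2.1 to 2.9 kg in all), 160 mm deep (x), 200 wide (y), walls 122 high. Origin: centre of its underside; x to its back, z up; its front (-x), 80 mm from the origin, has the drawer and faces the robot. It slides under some 5 to 12 N at one front corner (turning about its other end) or 10 to 20 N in the middle; pressing down with the push makes it stick.
- post_left (a point): Middle of the plain flat left (+y) corner post of the box's front face, 30 mm wide, beside the drawer; 45 mm above the bench, 85 mm left of the middle. The flat face reaches from the bench to 92 mm up. A place to push.
- post_right (a point): The same on the right (-y) corner post.
- tray_edge (a point): Middle of the lower front edge of the yellow tray lifted above the box on side links: 175 mm above the bench, 30 mm in front of the box's front face. The tray is 110 mm (x) by 195 by 32 high. It leaves no room for an upright gripper at the handle or front posts; one leaning back towards the robot by 30 to 45 degrees fits below it.
- back_left (a point): Lower back left corner of the box (+x, +y), 20 mm above the bench.
- back_right (a point): Lower back right corner of the box (+x, -y), 20 mm above the bench.
- rail: Plain wooden rail screwed to the bench behind the box, 30 mm thick (x), 420 mm long (y), 40 mm high. Origin: centre of its underside; its face towards the box is 15 mm in front (-x) of the origin. It cannot move.
- drawer (a joint): How far the grey drawer is out of the box, m: 0 shut, growing as it slides out towards the box's -x. Starts up to 10 mm out. It runs with 1.5 to 3 N of friction and stays where left; its hard stop, 80 to 100 mm out, is felt as a sudden rise. Pulling on past the stop with more than about 9 N drags the box off the rail.
- pull (a point): Grip point of the drawer's handle, a grey upright flat fin in the middle of the drawer front: 12 mm thick (y), 44 mm tall (z), standing out 50 mm from the drawer front; the point lies 32 mm out from the front and 67 mm above the bench. Axes as the box's.
- reel: Aluminium reel, 62 mm across, 70 mm high with its crank, with a foot on one side. Bystander, loose. Origin: centre of its underside.
- lure0: Balsa lure, 90 mm long, 24 mm thick. Bystander, loose. Origin: centre of its underside.
- lure1: Balsa lure, 110 mm long, 24 mm thick. Bystander, loose. Origin: centre of its underside.
- lure2: Balsa lure, 70 mm long, 24 mm thick. Bystander, loose. Origin: centre of its underside.
- clipper: White plastic line clipper, 75 mm long, 17 mm high. Bystander, loose. Origin: centre of its underside.
- jar: Clear jar with a lid, 52 mm across, 75 mm high. Bystander, loose. Origin: centre of its underside.
- driver: Screwdriver lying down. Bystander, loose. Origin: centre of its underside.

How it is judged:
On the way, in this order (a step that is already met when the one before it is completed fails the run):
1. both back corners of the box are within 5 mm of the rail while the drawer is less than 30 mm out (x of each of back_left, back_right in the frame of rail above -0.02 m and y of back_left in the frame of rail below 0.21 m and y of back_right in the frame of rail above -0.21 m and value of joint drawer below 0.03 m), for 0.2 s.
2. the drawer is out to within 5 mm of its stop (value of joint drawer above 0.087 m), for 0.1 s.
At the end, for the whole second after the job is handed in: The drawer is out to within 5 mm of its stop, the box stands flat and still with both back corners within 8 mm of the rail's face and within its length, and the robot has let go (x of each of back_left, back_right in the frame of rail above -0.023 m and y of back_left in the frame of rail below 0.21 m and y of back_right in the frame of rail above -0.21 m and value of joint drawer above 0.087 m and linear speed of box below 0.01 m/s and angle between box's own z axis and vertical below 0.03 rad); the robot touches nothing.
It fails at once if the box is rammed against the rail with more than 100 N (contact force between box and rail above 100 N).
It fails at once if the box is tipped by more than 12 degrees (angle between box's own z axis and vertical above 0.21 rad).
It fails at once if a bystander is moved by more than 30 mm (distance of any of reel, lure0, lure1, lure2, clipper, jar, driver from where it was at the start of the episode above 0.03 m).
It also fails if it takes over 72 s, if anything falls off the work surface, if the arm or the gripper's body presses on something with over 40 N, if the wrist force passes 120 N, or if a joint passes its speed limit or range.

## Robot

A 6-joint arm with a two-finger parallel gripper is mounted at the origin on the work surface. World frame = base frame: x ahead of the robot, y to its left, z up, the work surface at z = 0. Lengths are in m, angles in rad, forces in N, time in s.
With the tool pointing down it reaches from about 0.25 to 0.775 m from the base axis. Payload 4 kg.
Tool frame: the origin (TCP) lies between the finger pads; the fingertips stand 14 mm ahead of it and the grasp point (between the pads) lies 5 mm behind it (bot.finger_overhang is the distance from the TCP to the fingertips, in m); z points along the fingers, y is the line along which they close (so a half turn about z gives the same grasp; the last joint's range is limited). The gripper opens to 94 mm and grips with 3 to 60 N. Pads are 16 mm wide; open, the fingers measure 119 mm over their backs; the gripper's body (75 mm by 177 mm) begins 78 mm behind the grasp point.
Start: joints at [1.054, 0.087, 1.371, -0, 1.684, -0.103], TCP at [0.221, 0.504, 0.192] pointing down, gripper open.
Joint ranges: [-3.1, 3.1], [-0.76, 2.03], [0.27, 2.55], [-1.08, 4.22], [0.17, 2.65], [-2.57, 2.57]. Speed limits (rad/s): [2.79, 2.79, 3.14, 3.14, 3.14, 3.14].

## Interface

Orientations are given as a unit quaternion [x, y, z, w].
In Python, from station import bot gives the robot as it stands. The module is installed in compiled form; this text tells all that it offers.
- The arm moves only by the shell command python3 -m inch 'ROWS' [OPENING] [FORCE]. ROWS is JSON, a list of rows, each a list of 2 entries, a list of its own where there are three numbers: the shift along the tool's x, y, z in cm, then the turn, a rotation vector about the tool's x, y, z in units of 10 degrees (1.0 is 10 degrees). A call has 1 to 12 rows; each row shifts and turns the commanded pose from where the row before left it, along the tool's axes as they then stand; what a row does not reach is not made up. A row lasts 1/8 s, in which the tool goes at most 62.5 mm and 10.7 degrees, less where a joint would pass 70% of its speed; a pose out of reach is approached as far as the arm can. A call is refused whole if a number of a shift passes 6.25 or a number of a turn 1, either way. A call with a gripper value outside its range is refused whole. OPENING is the finger opening in cm, from 0 to 9.4, set as the call begins (- or left out, the last holds). The fingers move at their own pace and stop on an object; FORCE is the grip in N (left out, the last holds). Time passes only in rows, so rows that do not move let the fingers close. It gives the time, the measured TCP pose, the force, the opening and the grip force at its end, in the units of the state.
- bot.observe(): the state, without advancing time (a new reading comes with each control period).
- bot.read_camera(name): name is "scene" or "top" or "wrist"; returns the picture (420x560x3 uint8, red, green, blue); there is no depth.
- bot.camera_model(name): a dict with "fx", "fy", "cx", "cy" (pixels), "R" (3x3) and "t" (3): a world point X has camera coordinates R X + t. Camera axes: x right, y down, z forward; pixel columns grow to the right and rows downward; lengths in m; the calibration is good to about 2 mm. A picture is of the moment at which its call begins: read the wrist's pose just before it. camera_model takes no time and is no camera call; for the wrist camera it gives the pose at the moment of the call.
- bot.finish_job(): hands the job in; it is judged then, once.
The state is a dict: "t": time; "joints": joint angles; "qvel": joint speeds; "joint_efforts": joint torques, N m; "tcp_pos": TCP position; "tcp_rot": TCP orientation; "force": force on the tool from outside, world axes, zero at the start; "torque": the same for the moment, N m; "opening": finger opening in m; "finger_force": force on a finger pad.
Only numpy, scipy, OpenCV 4.12 (cv2) and the standard library are available. Lean on these libraries where they do the work, as an engineer would, in place of code of your own. Each camera call takes 0.05 s, during which the arm holds its last target. There are 200 camera calls.

## Working session

There is one attempt and no reset: what is moved stays moved. The work goes in short steps, Python scripts to look and compute and a shell command to move; the robot and the scene stay as the last step left them, time stands still between calls to the robot, and variables do not carry over. Pictures are saved under pics/ and viewed, at most 10 in all, crops included, and the job is handed in when it is done.

```bash
mkdir -p pics
python3 - <<'E'
from station import bot
import cv2
for n in("scene","top"):
    im=bot.read_camera(n); cv2.imwrite(f"pics/{n}0.png",cv2.resize(im[:,:,::-1],(800,600),interpolation=cv2.INTER_CUBIC))
    print(n,bot.camera_model(n))
print(bot.observe())
E
```

```text
scene {'fx': 390.1893180894193, 'fy': 390.1893180894193, 'cx': 283.21302669265043, 'cy': 207.76262601505647, 'R': array([[ 0.04355978,  0.99904089,  0.00445435],
       [ 0.56832027, -0.02111228, -0.82253653],
       [-0.82165359,  0.03836101, -0.56869484]]), 't': array([-0.01526714, -0.24163667,  1.39124986])}
top {'fx': 412.5467203322398, 'fy': 412.5467203322398, 'cx': 281.3457250660286, 'cy': 208.40283616170018, 'R': array([[ 0.01181376, -0.99959477, -0.02589853],
       [-0.99902613, -0.01069798, -0.04280601],
       [ 0.0425116 ,  0.02637901, -0.99874767]]), 't': array([-0.02106731,  0.5881943 ,  0.99794484])}
{'t': 0.1, 'joints': array([ 1.05390008e+00,  8.78826963e-02,  1.37206257e+00, -5.13232476e-06,
        1.68357530e+00, -1.03116546e-01]), 'qvel': array([ 0.00066947, -0.00033168, -0.00538726,  0.00015688,  0.00088275,
       -0.00029718]), 'joint_efforts': array([ 3.79806253e-03, -3.41250980e+01, -3.03301406e+01,  7.21081230e-02,
        3.03708413e-02, -8.51996720e-05]), 'tcp_pos': array([0.22090633, 0.5031416 , 0.19064093]), 'tcp_rot': array([ 2.05417257e-01,  9.78674012e-01, -9.18782931e-04, -2.91640139e-04]), 'force': array([ 0.42679245, -0.06870706, -0.31731605]), 'torque': array([ 0.00049705, -0.00096698, -0.03158851]), 'finger_force': 0.0, 'opening': 0.09411526993315103}
```

View pics/scene0.png

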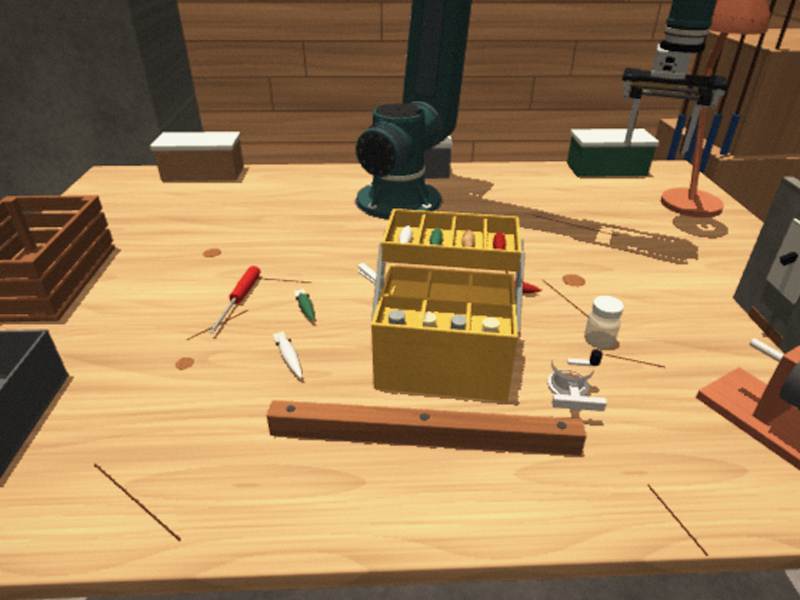

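View pics/top0.png

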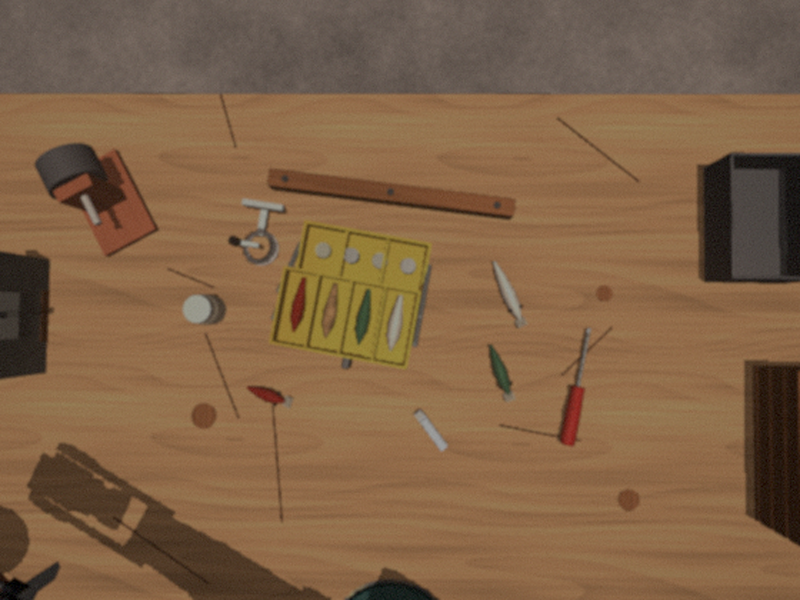

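Run:
```python
from station import bot
import cv2
im=bot.read_camera("top"); c=im[110:310,140:380][:,:,::-1]
cv2.imwrite("pics/crop.png",cv2.resize(c,None,fx=3,fy=3,interpolation=cv2.INTER_CUBIC))
```

```text
(no output)
```

View pics/crop.png

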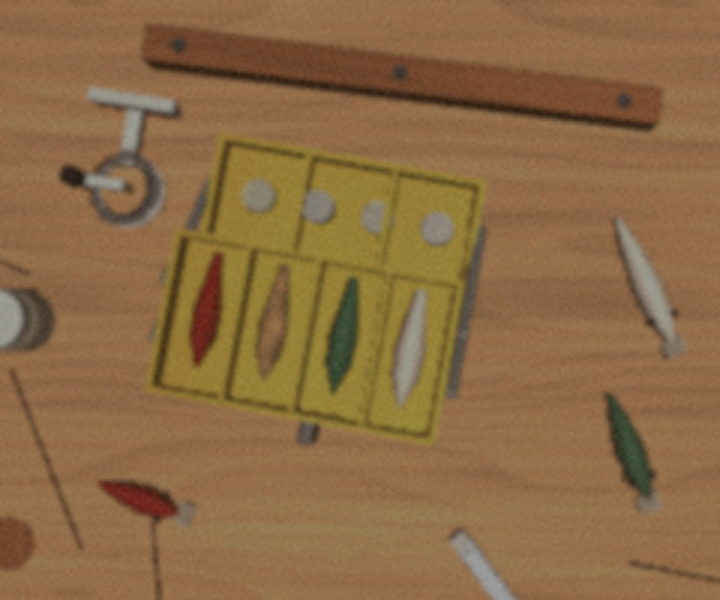

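```bash
cat > h.py <<'E'
import numpy as np
from station import bot
def px2w(uv,z,cam="top",m=None):
    m=m or bot.camera_model(cam); R,t=m["R"],m["t"]
    d=R.T@np.array([(uv[0]-m["cx"])/m["fx"],(uv[1]-m["cy"])/m["fy"],1]); c=-R.T@t
    return c+d*(z-c[2])/d[2]
def crop(u,v): return ((u+.5)/3-.5+140,(v+.5)/3-.5+110)
E
python3 - <<'E'
from h import *
np.set_printoptions(precision=4,suppress=True)
P={}
for n,uv,z in [("bl",(219,136),.122),("br",(485,182),.122),("tfl",(150,388),.207),("tfr",(434,440),.207),("tbl",(178,233),.207),("tbr",(463,285),.207),
 ("Rbl",(147,25),.04),("Rfl",(145,62),.04),("Rbr",(662,90),.04),("Rfr",(657,124),.04),("fin",(308,440),.089),
 ("reel",(128,190),.05),("foot",(90,95),.01),("foot2",(177,107),.01),("jar",(5,320),.075),("lureR1",(100,485),.02),("lureR2",(190,515),.02),("clip",(460,535),.017),("w",(617,220),.02),("g",(608,397),.02)]:
    P[n]=px2w(crop(*uv),z); print(n,P[n])
d=lambda a,b:(np.linalg.norm(P[a]-P[b]),np.degrees(np.arctan2(*(P[a]-P[b])[:2]*[-1,1])))
for a,b in [("bl","br"),("tfl","tfr"),("tbl","tbr"),("tbl","tfl"),("Rbl","Rbr"),("Rfl","Rfr"),("Rbl","Rfl")]: print(a,b,d(a,b))
E
```

```text
bl [0.6999 0.1355 0.122 ]
br [ 0.6676 -0.0601  0.122 ]
tfl [0.5175 0.1614 0.207 ]
tfr [ 0.4858 -0.0266  0.207 ]
tbl [0.6203 0.1449 0.207 ]
tbr [ 0.5878 -0.0445  0.207 ]
Rbl [0.8036 0.2116 0.04  ]
Rfl [0.7735 0.2126 0.04  ]
Rbr [ 0.7534 -0.2018  0.04  ]
Rfr [ 0.7262 -0.198   0.04  ]
fin [0.4759 0.0703 0.089 ]
reel [0.6686 0.2214 0.05  ]
foot [0.7526 0.2657 0.01  ]
foot2 [0.7431 0.1929 0.01  ]
jar [0.5639 0.3079 0.075 ]
lureR1 [0.4321 0.247  0.02  ]
lureR2 [0.4091 0.1732 0.02  ]
clip [ 0.396 -0.045  0.017]
w [ 0.6514 -0.1692  0.02  ]
g [ 0.5085 -0.1628  0.02  ]
bl br (np.float64(0.19825938974756838), np.float64(-9.38892273420618))
tfl tfr (np.float64(0.19062912635724166), np.float64(-9.551951843586625))
tbl tbr (np.float64(0.19219552526152295), np.float64(-9.757971658613132))
tbl tfl (np.float64(0.10417022629703654), np.float64(-99.11354279104614))
Rbl Rbr (np.float64(0.4164748846700749), np.float64(-6.922908222129164))
Rfl Rfr (np.float64(0.41327863403791304), np.float64(-6.580372387835708))
Rbl Rfl (np.float64(0.03012086913585767), np.float64(-91.8517228360222))
```

```bash
python3 -m inch '[[[0,0,0],[0,0,-0.7]],[[0,0,0],[0,0,-0.7]],[[0,0,0],[0,-1,0]],[[0,0,0],[0,-1,0]],[[0,0,0],[0,-1,0]],[[0,0,0],[0,-1,0]],[[0,0,0],[0,0,0]]]' 9.4 10
cat >> h.py <<'E'
from scipy.spatial.transform import Rotation as Ro
np.set_printoptions(precision=4,suppress=True)
def target(yaw,tilt=40):
    c,s=np.cos(np.radians(yaw)),np.sin(np.radians(yaw)); xb=np.array([c,s,0]); y=np.array([-s,c,0])
    th=np.radians(tilt); z=np.sin(th)*xb-np.cos(th)*np.array([0,0,1.]); return np.c_[np.cross(y,z),y,z]
def delta(p,yaw,tilt=40):
    o=bot.observe(); R=Ro.from_quat(o["tcp_rot"]).as_matrix()
    print("pos",o["tcp_pos"],"F",o["force"],"T",o["torque"],"open",o["opening"],"grip",o["finger_force"],"t",o["t"])
    T=target(yaw,tilt); print("shift cm",R.T@(np.array(p)-o["tcp_pos"])*100,"turn",Ro.from_matrix(R.T@T).as_rotvec(degrees=True)/10)
E
python3 - <<'E'
from h import *
T=target(-9.4); g=np.array([.4944,.0691,.067])+.005*T[:,2]; print("g",g)
delta(g-.11*T[:,2],-9.4)
E
```

```text
t: 1.02
tcp_pos: [0.2183, 0.503, 0.1881]
tcp_rot: [0.076, 0.937, -0.031, 0.34]
force: [0.4, 0.5, -0.7]
opening: 0.094
finger_force: 0.0
g [0.4976 0.0686 0.0632]
pos [0.2183 0.503  0.1881] F [ 0.4413  0.4549 -0.7096] T [ 0.094   0.2932 -0.0439] open 0.09401915714792533 grip 0.0 t 1.025
shift cm [-18.3571 -38.2605  21.0456] turn [-0.0331 -0.0046  0.0255]
```

```bash
python3 -m inch '[[[-1.84,-3.83,2.1],[0,0,0]],[[-1.84,-3.83,2.1],[0,0,0]],[[-1.84,-3.83,2.1],[0,0,0]],[[-1.84,-3.83,2.1],[0,0,0]],[[-1.84,-3.83,2.1],[0,0,0]],[[-1.84,-3.83,2.1],[0,0,0]],[[-1.84,-3.83,2.1],[0,0,0]],[[-1.84,-3.83,2.1],[0,0,0]],[[-1.84,-3.83,2.1],[0,0,0]],[[-1.84,-3.83,2.1],[0,0,0]],[[0,0,0],[0,0,0]],[[0,0,0],[0,0,0]]]' >/dev/null
python3 - <<'E'
from h import *
import cv2
m=bot.camera_model("wrist"); im=bot.read_camera("wrist"); cv2.imwrite("pics/w1.png",im[:,:,::-1])
g=np.array([.4976,.0686,.0632]);delta(g,-9.4)
np.save("m.npy",m,allow_pickle=True)
for q in ([.4944,.0691,.067],[.4767,.0719,.089],[.4767,.0719,.045]):
    c=m["R"]@np.array(q)+m["t"]; print(q,c[:2]/c[2]*m["fx"]+[m["cx"],m["cy"]])
E
```

```text
pos [0.4287 0.0801 0.15  ] F [-0.3109 -0.5238  0.8205] T [ 0.0735  0.2822 -0.0047] open 0.09423411792109691 grip 0.0 t 2.575
shift cm [ 0.2405  0.0124 11.1391] turn [-0.0124  0.0054 -0.0269]
[0.4944, 0.0691, 0.067] [280.3247 202.1399]
[0.4767, 0.0719, 0.089] [280.2868 209.5172]
[0.4767, 0.0719, 0.045] [280.0213 174.5053]
```

View pics/w1.png

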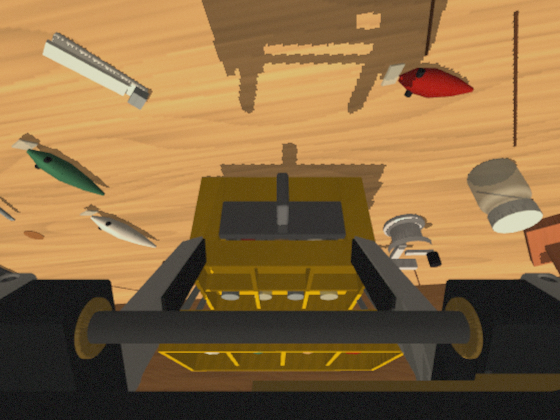

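```bash
python3 -m inch '[[[0.04,-0.02,1.6],[0,0,0]],[[0.04,-0.02,1.6],[0,0,0]],[[0.04,-0.02,1.6],[0,0,0]],[[0.04,-0.02,1.6],[0,0,0]],[[0.04,-0.02,1.6],[0,0,0]],[[0.04,-0.02,1.6],[0,0,0]],[[0,0,1.5],[0,0,0]],[[0,0,0],[0,0,0]],[[0,0,0],[0,0,0]]]'
python3 -m inch '[[[0,0,0],[0,0,0]],[[0,0,0],[0,0,0]],[[0,0,0],[0,0,0]],[[0,0,0],[0,0,0]],[[0,0,0],[0,0,0]],[[0,0,0],[0,0,0]],[[0,0,0],[0,0,0]],[[0,0,0],[0,0,0]]]' 0 40
python3 - <<'E'
from h import *
import cv2
im=bot.read_camera("wrist"); cv2.imwrite("pics/w2.png",im[:,:,::-1])
delta([.4976,.0686,.0632],-9.4)
E
```

```text
t: 3.7
tcp_pos: [0.4968, 0.0686, 0.063]
tcp_rot: [0.078, 0.936, -0.028, 0.341]
force: [0.1, -0.4, -0.0]
opening: 0.0943
finger_force: 0.0
t: 4.7
tcp_pos: [0.497, 0.0673, 0.0625]
tcp_rot: [0.08, 0.936, -0.028, 0.341]
force: [1.4, 6.0, -0.8]
opening: 0.0172
finger_force: 2.8
pos [0.497  0.0678 0.0625] F [1.1816 6.0671 0.2333] T [0.9342 0.3864 0.7085] open 0.013223494317052909 grip 2.877429574728012 t 4.75
shift cm [-0.077   0.0912 -0.0284] turn [-0.0045  0.0016 -0.0315]
```

View pics/w2.png

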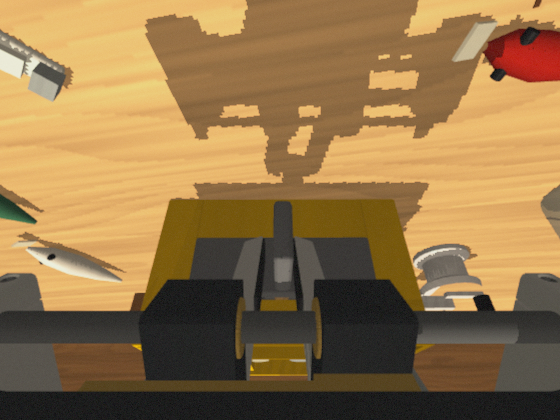

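```bash
python3 -m inch '[[[0,0,0],[0,0,0]],[[0,0,0],[0,0,0]],[[-0.23,0.01,0.19],[0,0,0]],[[-0.23,0.01,0.19],[0,0,0]],[[-0.23,0.01,0.19],[0,0,0]],[[-0.23,0.01,0.19],[0,0,0]],[[-0.23,0.01,0.19],[0,0,0]],[[-0.23,0.01,0.19],[0,0,0]]]' 0 50
python3 -m inch '[[[-0.23,0.01,0.19],[0,0,0]],[[-0.23,0.01,0.19],[0,0,0]],[[-0.23,0.01,0.19],[0,0,0]],[[-0.23,0.01,0.19],[0,0,0]],[[-0.23,0.01,0.19],[0,0,0]],[[-0.23,0.01,0.19],[0,0,0]]]'
```

```text
t: 5.75
tcp_pos: [0.5131, 0.0648, 0.0624]
tcp_rot: [0.08, 0.937, -0.029, 0.339]
force: [-19.0, 4.0, 12.1]
opening: 0.0114
finger_force: 50.0
t: 6.5
tcp_pos: [0.5306, 0.0619, 0.0624]
tcp_rot: [0.08, 0.937, -0.029, 0.339]
force: [-19.4, 4.3, 12.3]
opening: 0.0117
finger_force: 50.0
```

```bash
python3 -m inch '[[[-0.26,0.01,0.15],[0,0,0]],[[-0.26,0.01,0.15],[0,0,0]],[[-0.26,0.01,0.15],[0,0,0]],[[-0.23,0.01,0.19],[0,0,0]],[[-0.23,0.01,0.19],[0,0,0]]]'
python3 - <<'E'
from h import *
import cv2
im=bot.read_camera("top"); c=im[110:310,140:380][:,:,::-1]
cv2.imwrite("pics/crop2.png",cv2.resize(c,None,fx=3,fy=3,interpolation=cv2.INTER_CUBIC))
E
```

```text
t: 7.12
tcp_pos: [0.5442, 0.0596, 0.0624]
tcp_rot: [0.08, 0.937, -0.03, 0.338]
force: [-17.6, 2.2, 8.5]
opening: 0.0115
finger_force: 50.0
```

View pics/crop2.png

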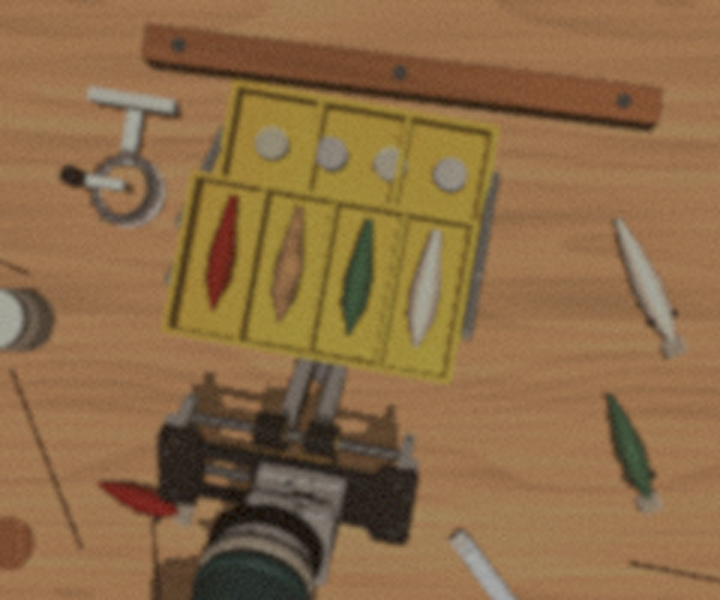

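```bash
cat >> h.py <<'E'
xr=np.array([.9931,-.1175,0]); yr=np.array([.1175,.9931,0]); fc=np.array([.7493,.0079,0])
def gaps(l,r):
    for uv in (l,r):
        p=px2w(crop(*uv),.122); print(p,"gap mm",-1000*(p-fc)@xr,"yr",(p-fc)@yr)
E
python3 - <<'E'
from h import *
gaps((231,81),(497,128))
E
```

```text
[0.7407 0.1274 0.122 ] gap mm 22.5496938896179 yr 0.11766260857055737
[ 0.7073 -0.0685  0.122 ] gap mm 32.72967659640225 yr -0.08079021872102672
```

```bash
python3 -m inch '[[[-0.24,0.01,0.17],[-0.03,0,-0.035]],[[-0.24,0.01,0.17],[-0.03,0,-0.035]],[[-0.24,0.01,0.17],[-0.03,0,-0.035]],[[-0.24,0.01,0.17],[-0.03,0,-0.035]],[[-0.24,0.01,0.17],[-0.03,0,-0.035]],[[-0.24,0.01,0.17],[-0.03,0,-0.035]]]'
python3 -m inch '[[[-0.11,0,0.09],[-0.03,0,-0.035]],[[-0.11,0,0.09],[-0.03,0,-0.035]],[[-0.11,0,0.09],[0,0,0]]]'
python3 -m inch '[[[-0.11,0,0.09],[0,0,0]],[[-0.11,0,0.09],[0,0,0]]]'
```

```text
t: 7.92
tcp_pos: [0.5606, 0.0564, 0.0624]
tcp_rot: [0.058, 0.94, -0.022, 0.337]
force: [-17.6, -1.7, 6.2]
opening: 0.0116
finger_force: 50.2
t: 8.3
tcp_pos: [0.5648, 0.0556, 0.0624]
tcp_rot: [0.05, 0.94, -0.019, 0.337]
force: [-16.4, -1.9, 7.3]
opening: 0.0117
finger_force: 50.2
t: 8.55
tcp_pos: [0.5676, 0.0554, 0.0624]
tcp_rot: [0.05, 0.94, -0.019, 0.337]
force: [-17.1, -2.1, 6.6]
opening: 0.0119
finger_force: 50.2
```

```bash
python3 -m inch '[[[-0.08,0,0.06],[0,0,0]],[[-0.08,0,0.06],[0,0,0]]]'
python3 -m inch '[[[-0.08,0,0.06],[0,0,0]],[[-0.08,0,0.06],[0,0,0]]]'
python3 - <<'E'
from h import *
import cv2
im=bot.read_camera("top"); c=im[110:210,180:340][:,:,::-1]
cv2.imwrite("pics/crop3.png",cv2.resize(c,None,fx=5,fy=5,interpolation=cv2.INTER_CUBIC))
E
```

```text
t: 8.8
tcp_pos: [0.5695, 0.0553, 0.0623]
tcp_rot: [0.05, 0.94, -0.019, 0.337]
force: [-16.2, -2.1, 5.7]
opening: 0.0114
finger_force: 50.1
t: 9.05
tcp_pos: [0.5712, 0.0552, 0.0623]
tcp_rot: [0.05, 0.94, -0.019, 0.336]
force: [-24.3, -1.5, 11.5]
opening: 0.0114
finger_force: 50.1
```

View pics/crop3.png

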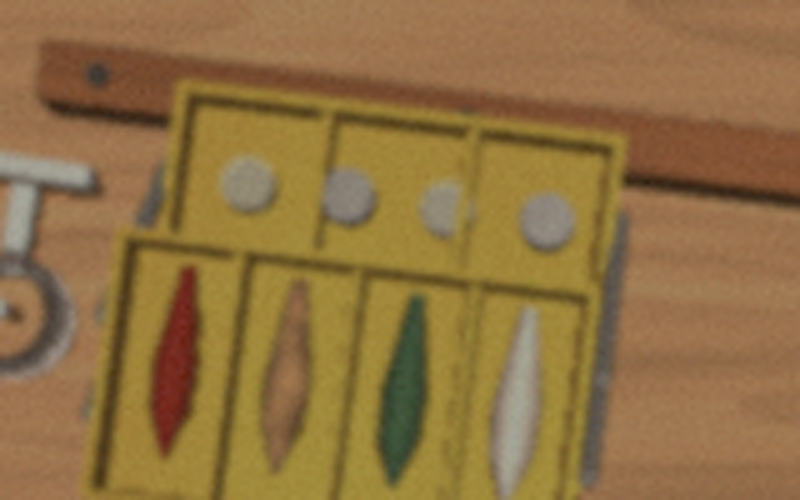

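```bash
python3 - <<'E'
from h import *
f=lambda u,v:(((u+.5)/5-.5+180-140+.5)*3-.5,((v+.5)/5-.5+.5)*3-.5)
gaps(f(179,81),f(626,136))
E
python3 -m inch '[[[-0.08,0,0.06],[-0.03,0,-0.035]],[[-0.08,0,0.06],[-0.03,0,-0.035]],[[0,0,0],[0,0,0]]]'
```

```text
[0.7649 0.1307 0.122 ] gap mm -1.1066652056500472 yr 0.1237468732638794
[ 0.7416 -0.067   0.122 ] gap mm -1.1872026110909109 yr -0.07527676852450363
t: 9.48
tcp_pos: [0.5714, 0.0555, 0.0623]
tcp_rot: [0.043, 0.941, -0.016, 0.335]
force: [-36.0, 0.8, 19.1]
opening: 0.0113
finger_force: 50.4
```

```bash
python3 - <<'E'
from h import *
o=bot.observe(); R=Ro.from_quat(o["tcp_rot"]).as_matrix()
a=np.radians(-6.7); print("back 1cm",R.T@-np.array([np.cos(a),np.sin(a),0]),"up",R.T@[0,0,1.],"yaw",np.degrees(np.arctan2(-R[0,1],R[1,1])))
E
python3 -m inch '[[[0.08,0,-0.06],[0,0,0]],[[0.08,0,-0.06],[0,0,0]],[[0.08,0,-0.06],[0,0,0]]]'
```

```text
back 1cm [ 0.7749  0.0254 -0.6316] up [-0.6318 -0.0015 -0.7751] yaw -5.243237910527931
t: 9.85
tcp_pos: [0.5712, 0.0556, 0.0624]
tcp_rot: [0.043, 0.94, -0.016, 0.338]
force: [-0.8, -1.7, -5.8]
opening: 0.0116
finger_force: 50.1
```

```bash
python3 -m inch '[[[0.26,0.01,-0.15],[0,0,0]],[[0.23,0.01,-0.19],[0,0,0]],[[0.23,0.01,-0.19],[0,0,0]],[[0.23,0.01,-0.19],[0,0,0]],[[0.23,0.01,-0.19],[0,0,0]],[[0.23,0.01,-0.19],[0,0,0]]]'
```

```text
t: 10.6
tcp_pos: [0.5546, 0.0578, 0.0625]
tcp_rot: [0.042, 0.94, -0.016, 0.339]
force: [0.6, -4.9, -9.2]
opening: 0.0119
finger_force: 50.1
```

```bash
python3 -m inch '[[[0.27,-0.03,-0.14],[0,0,0]],[[0.26,-0.02,-0.15],[0,0,0]],[[0.23,0,-0.19],[0,0,0]],[[0.23,0,-0.19],[0,0,0]],[[0.23,0,-0.19],[0,0,0]],[[0.23,0,-0.19],[0,0,0]]]'
```

```text
t: 11.35
tcp_pos: [0.5384, 0.0599, 0.0637]
tcp_rot: [0.042, 0.939, -0.015, 0.341]
force: [1.4, -4.6, -10.9]
opening: 0.0116
finger_force: 50.1
```

```bash
python3 -m inch '[[[0.26,-0.02,-0.15],[0,0,0]],[[0.23,0,-0.19],[0,0,0]],[[0.23,0,-0.19],[0,0,0]],[[0.23,0,-0.19],[0,0,0]],[[0.23,0,-0.19],[0,0,0]],[[0.23,0,-0.19],[0,0,0]],[[0.23,0,-0.19],[0,0,0]],[[0.23,0,-0.19],[0,0,0]]]'
```

```text
t: 12.35
tcp_pos: [0.5152, 0.062, 0.0636]
tcp_rot: [0.042, 0.939, -0.015, 0.342]
force: [1.5, 0.6, -9.5]
opening: 0.0115
finger_force: 50.1
```

```bash
python3 -m inch '[[[0.3,0,-0.12],[0,0,0]],[[0.3,0,-0.12],[0,0,0]],[[0.23,0,-0.19],[0,0,0]],[[0.23,0,-0.19],[0,0,0]],[[0.23,0,-0.19],[0,0,0]],[[0.23,0,-0.19],[0,0,0]],[[0.23,0,-0.19],[0,0,0]]]'
```

```text
t: 13.22
tcp_pos: [0.4949, 0.064, 0.0626]
tcp_rot: [0.042, 0.938, -0.014, 0.343]
force: [2.1, 0.4, -4.8]
opening: 0.0117
finger_force: 50.1
```

Pulled about 77 mm; now slowly to the stop.

```bash
python3 -m inch '[[[0.15,0,-0.13],[0,0,0]],[[0.15,0,-0.13],[0,0,0]],[[0.15,0,-0.13],[0,0,0]],[[0.15,0,-0.13],[0,0,0]]]'
python3 -m inch '[[[0.08,0,-0.06],[0,0,0]],[[0.08,0,-0.06],[0,0,0]]]'
python3 -m inch '[[[0.08,0,-0.06],[0,0,0]],[[0.08,0,-0.06],[0,0,0]]]'
```

```text
t: 13.72
tcp_pos: [0.487, 0.0648, 0.0625]
tcp_rot: [0.042, 0.938, -0.014, 0.343]
force: [2.3, 2.3, -1.7]
opening: 0.0117
finger_force: 50.1
t: 13.98
tcp_pos: [0.4851, 0.0649, 0.0625]
tcp_rot: [0.042, 0.938, -0.014, 0.343]
force: [2.1, 2.8, -0.4]
opening: 0.0114
finger_force: 50.1
t: 14.22
tcp_pos: [0.4832, 0.0651, 0.0625]
tcp_rot: [0.042, 0.938, -0.014, 0.343]
force: [1.2, 3.7, 1.3]
opening: 0.0119
finger_force: 50.1
```

```bash
for i in 1; do python3 -m inch '[[[0.08,-0.01,-0.06],[0,0,0]],[[0,0,0],[0,0,0]]]'; done
python3 -m inch '[[[0.08,-0.01,-0.06],[0,0,0]],[[0,0,0],[0,0,0]]]'
python3 -m inch '[[[0.08,-0.01,-0.06],[0,0,0]],[[0,0,0],[0,0,0]]]'
```

```text
t: 14.48
tcp_pos: [0.4822, 0.0651, 0.0625]
tcp_rot: [0.042, 0.938, -0.014, 0.343]
force: [-0.3, 4.7, 4.4]
opening: 0.0119
finger_force: 50.1
t: 14.72
tcp_pos: [0.4813, 0.0651, 0.0625]
tcp_rot: [0.042, 0.938, -0.014, 0.343]
force: [-0.3, 5.0, 4.2]
opening: 0.0115
finger_force: 50.1
t: 14.98
tcp_pos: [0.4803, 0.0651, 0.0625]
tcp_rot: [0.042, 0.938, -0.014, 0.343]
force: [1.1, 4.8, 4.4]
opening: 0.0115
finger_force: 50.1
```

```bash
python3 -m inch '[[[0.04,0.02,-0.06],[0,0,0]],[[0,0,0],[0,0,0]]]'
python3 -m inch '[[[0.06,0.02,-0.06],[0,0,0]],[[0,0,0],[0,0,0]]]'
```

```text
t: 15.22
tcp_pos: [0.4795, 0.0651, 0.0625]
tcp_rot: [0.042, 0.938, -0.015, 0.343]
force: [0.8, 5.1, 5.8]
opening: 0.0115
finger_force: 50.1
t: 15.48
tcp_pos: [0.4789, 0.0646, 0.0625]
tcp_rot: [0.042, 0.938, -0.016, 0.343]
force: [5.2, 0.3, 2.2]
opening: 0.0114
finger_force: 50.0
```

```bash
python3 -m inch '[[[0.04,0,-0.03],[0,0,0]],[[0,0,0],[0,0,0]]]'
python3 - <<'E'
from h import *
import cv2
im=bot.read_camera("top"); c=im[110:270,170:350][:,:,::-1]
cv2.imwrite("pics/crop4.png",cv2.resize(c,None,fx=3.6,fy=3.6,interpolation=cv2.INTER_CUBIC))
E
```

```text
t: 15.72
tcp_pos: [0.4786, 0.0643, 0.0625]
tcp_rot: [0.042, 0.938, -0.016, 0.343]
force: [7.4, -1.2, 1.0]
opening: 0.0115
finger_force: 50.0
```

View pics/crop4.png

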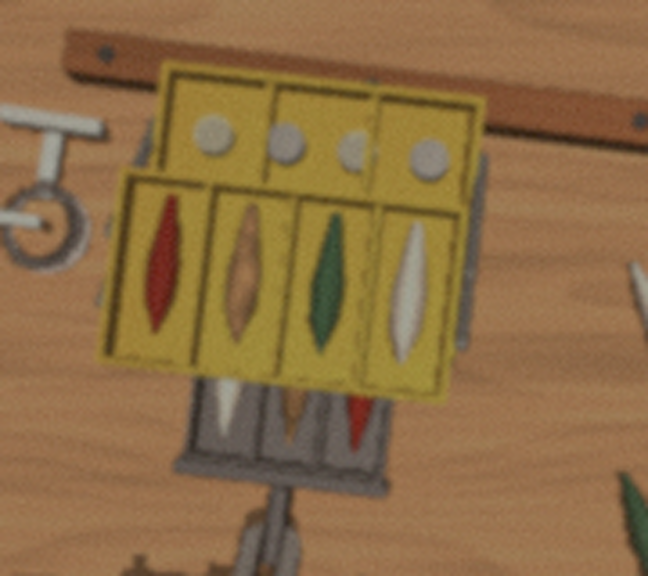

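```bash
python3 -m inch '[[[-0.05,0,0.04],[0,0,0]],[[0,0,0],[0,0,0]]]'
python3 -m inch '[[[0,0,0],[0,0,0]],[[0,0,0],[0,0,0]],[[0,0,0],[0,0,0]],[[0,0,0],[0,0,0]]]' 5 10
python3 -m inch '[[[0,0,-0.5],[0,0,0]],[[0,0,-1],[0,0,0]],[[0,0,-1.5],[0,0,0]],[[0,0,-2],[0,0,0]],[[0,0,-2],[0,0,0]],[[0,0,-2],[0,0,0]],[[0,0,-2],[0,0,0]],[[0,0,0],[0,0,0]],[[0,0,0],[0,0,0]]]'
python3 - <<'E'
from h import *
import cv2
im=bot.read_camera("top"); c=im[110:310,140:380][:,:,::-1]
cv2.imwrite("pics/crop5.png",cv2.resize(c,None,fx=3,fy=3,interpolation=cv2.INTER_CUBIC))
E
```

```text
t: 16.02
tcp_pos: [0.4787, 0.0643, 0.0625]
tcp_rot: [0.042, 0.938, -0.016, 0.343]
force: [2.0, -0.7, 5.0]
opening: 0.0114
finger_force: 50.0
t: 16.52
tcp_pos: [0.4775, 0.0652, 0.0606]
tcp_rot: [0.042, 0.939, -0.015, 0.341]
force: [-0.6, 0.4, -0.0]
opening: 0.0476
finger_force: 0.0
t: 17.65
tcp_pos: [0.4144, 0.0751, 0.1446]
tcp_rot: [0.043, 0.939, -0.017, 0.34]
force: [-0.1, -0.7, 0.4]
opening: 0.0499
finger_force: 0.0
```

View pics/crop5.png

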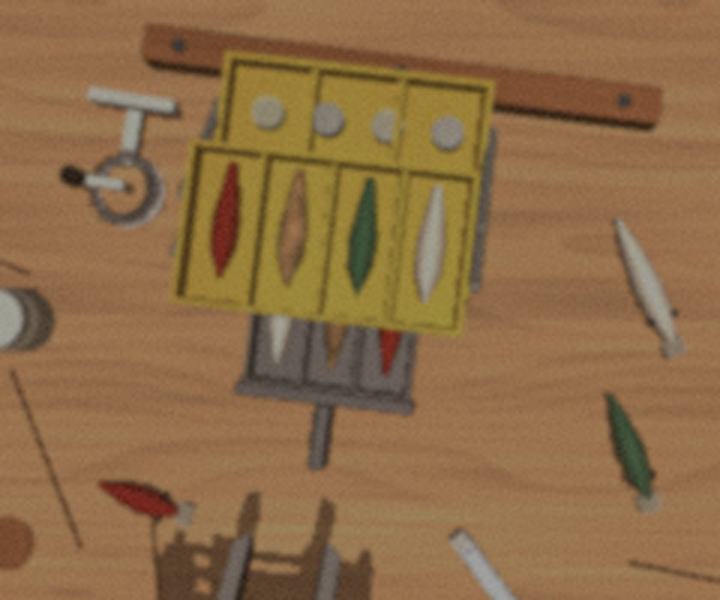

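Run:
```python
from h import *
gaps((226,52),(495,80))
b=(px2w(crop(226,52),.122)+px2w(crop(495,80),.122))/2; f=px2w(crop(317,468),.089)
print("drawer",np.linalg.norm((b-f)[:2])-.21)
```

```text
[0.7623 0.1315 0.122 ] gap mm 1.6560046740287042 yr 0.1242640597857088
[ 0.7427 -0.0667  0.122 ] gap mm -2.176101374141463 yr -0.07485550121019384
drawer 0.08900047469877995
```

```bash
python3 -c "
from station import bot
print(bot.finish_job())"
```

```text
the job is handed in; nothing more can be done
None
```

I handed the job in at about 18 s of the 72 s allowed. The box stands against the rail, with both back corners within about 2 mm of its face in the last top view. The drawer is out to its felt stop: about 93 mm by arm travel, about 89 mm by camera. The gripper has let go and backed clear, and the bystanders in the last crop of the bench had not moved; the hand-in returned no verdict.

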